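Clear the silver plate and hold the metal tester on its mark

ROBOT

A 7-joint arm with a two-finger parallel gripper is mounted at the origin on the work surface. World frame = base frame: x ahead of the robot, y to its left, z up, the work surface at z = 0. Lengths are in mm, angles in rad, forces in N, time in s.
With the tool pointing down it reaches from about 400 to 875 mm from the base axis. Payload 4.4 kg.
Tool frame: the origin (TCP) lies on the mounting face of the last link; the fingertips stand 173 mm ahead of it and the grasp point (between the pads) lies 155 mm ahead of it; z points along the fingers, y is the line along which they close (so a half turn about z gives the same grasp; the last joint's range is limited). The gripper opens to 85 mm and grips with 20 to 120 N. Pads are 22 mm wide; open, the fingers measure 114 mm over their backs; the gripper's body (76 mm by 85 mm) begins 54 mm behind the grasp point. The pads swing forward as they close: fully open they stand 13 mm farther back than shut.
Start: joints at [-1.386, 0.628, 0.038, 1.517, -0.027, 0.996, -0.02], TCP at [161.297, 629.682, 404.713] pointing down, gripper open.
Joint ranges: [-3.06, 3.06], [-0.37, 2.12], [-1.25, 1.32], [0.18, 2.47], [-1.1, 4.24], [0.23, 1.98], [-2.94, 2.94]. Speed limits (rad/s): [2.57, 2.57, 3.14, 3.14, 3.14, 3.14, 3.14].

INTERFACE

Orientations are given as [roll, pitch, yaw] about the fixed x, y, z axes, in that order (R = Rz(yaw) Ry(pitch) Rx(roll)).
In Python, from cell import * gives the robot as it stands. The module is installed in compiled form; this text tells all that it offers.
- The arm moves only by the tool jog_arm, never from a script. Its argument "steps" is a list of rows, each a list of 7 numbers: the opening, from -1 (shut) to 1 (fully open), so that 0 is half open, then the shift along the tool's x, y, z as a fraction of full scale, then the turn, a rotation vector about the tool's x, y, z as a fraction of full scale. A call has 1 to 10 rows; each row shifts and turns the commanded pose from where the row before left it, along the tool's axes as they then stand; what a row does not reach is not made up. Full scale, the value 1, is 500 mm for a shift and 2 rad for a turn. A row lasts 1/8 s, in which the tool goes at most 62.5 mm and 10.7 degrees, less where a joint would pass 70% of its speed; a pose out of reach is approached as far as the arm can. A call with a number of a shift or a turn outside -1 to 1 is refused whole. A call with a gripper value outside its range is refused whole. The fingers move at their own pace and stop on an object; the grip force is fixed at half the most. Time passes only in rows, so rows that do not move let the fingers close. It gives the time, the measured TCP pose, the force, the opening and the grip force at its end, in the units of the state.
- read_state(): the state, without advancing time (a new reading comes with each control period).
- get_image(name): name is "side" or "top" or "wrist"; returns a dict with "pixels" (384x512x3 uint8, red, green, blue), "depth" (384x512 float32, mm along the optical axis (not along the pixel's ray), 0 where there is no reading), "vertical_fov" (degrees; the focal length in pixels is half the picture's height over the tangent of half this angle, whatever the lens; pixels are square), "cx", "cy" (the principal point, pixels), "R" (3x3) and "t" (3): a world point X has camera coordinates R X + t. Camera axes: x right, y down, z forward; pixel columns grow to the right and rows downward; lengths in mm; the calibration is good to about 2 mm. A picture is of the moment at which its call begins.
- finish_job(): hands the job in; it is judged then, once.
The state is a dict: "clock": time; "qpos": joint angles; "qd": joint speeds; "tau": joint torques, N m; "eef_pos": TCP position; "tool_rot": TCP orientation; "force": force on the tool from outside, world axes, zero at the start; "torque": the same for the moment, N m; "width": finger opening in mm; "gripper_force": force on a finger pad.
Only numpy, scipy, OpenCV 4.12 (cv2) and the standard library are available. Lean on these libraries where they do the work, as an engineer would, in place of code of your own. Each camera call takes 0.05 s, during which the arm holds its last target. There are 200 camera calls.

TASK

Take the blue cup off the sloping silver plate and nest it, fully seated and upright, in its twin on the bench, setting it in by hand rather than dropping it. Then lift the yellow tester out of its stand and hold its sprung brass point inside the red ring on the plate, with the tester square to the plate's sloping face and pressed gently so that the point goes about half way in (about 3 N), never hard. Finish while still holding it there, and leave everything else on the bench where it is.

Things in the scene. Friction and masses are not known exactly. Their poses are not given: they have to be found in the camera images.
- plate: Silver plate, 100 x 84 mm, fixed on a wooden bench pin (124 x 104 mm). Origin: centre of its top face, 65 mm above the bench. z: square out of the face, which slopes 15 degrees (0.26 rad) from level, low edge at its -x side, towards the robot; y is level. Centred on it is the red ring, 15 mm inside, 20 mm outside, black dot in the middle; at the start cup_top stands on it and hides it.
- cup_top: Blue ceramic stacking cup, about 110 g, at the start standing on the plate over the red ring, leaning with the slope. Origin: centre of its underside; z: its axis towards the mouth. Foot 28 mm tall, 39 mm across at the bottom and 45 mm higher up; above it, from 28 to 64 mm, a straight-sided round body 56 mm across with a 3 mm wall (50 mm inside).
- cup_base: The twin of cup_top, same size and mass, standing empty and upright on the bench. Origin: centre of its underside; z: its axis. When nested, cup_top's foot is in this cup's mouth and its shoulder (28 mm above its underside) rests on this cup's rim (at 64 mm), so its origin is 36 mm above this one's.
- stand: Dark wooden block, 70 x 70 x 70 mm, fixed to the bench, with a vertical 22 mm through hole in the middle in which the tester hangs. Origin: centre of its underside.
- tester: Yellow metal tester, about 110 g, hanging upright in the stand by its black collar (34 mm across, 6 mm thick). Origin: on its axis at the collar's underside; z: from point to handle. Square yellow handle 22 x 22 mm (sides along x and y), z 6 to 68 mm: hold it at the middle, z 37 mm. Grey nose 18 mm across, down to z -45 mm, then the brass point to z -60 mm. Raise it 60 mm to clear the stand.
- point_end (a point): The very end of the tester's brass point, 60 mm below the tester's origin on its axis when not pressed; moves up into the nose when pressed.
- sprung_point (a joint): How far the brass point is pressed into the nose: 0 free, 0.010 m at its stop. A spring of 600 N/m pushes it out, so 0.005 m (half way in) is 3 N.
- tea_mug: Bystander, not to be disturbed: white ceramic mug, 80 mm across, 85 mm tall. Origin: centre of its underside.
- bowl: Bystander, not to be disturbed: white ceramic bowl, 96 mm across, 45 mm tall. Origin: centre of its underside.
- tin: Bystander, not to be disturbed: flat round steel tin, 60 mm across, 18 mm tall. Origin: centre of its underside.
- jar: Bystander, not to be disturbed: whitish plastic jar with a white cap, 64 mm across, 75 mm tall. Origin: centre of its underside.
- hammer: Bystander, not to be disturbed: bench hammer lying flat, about 260 mm long. Origin: at its underside, near its middle.
- charcoal: Bystander, not to be disturbed: black soldering block, 90 x 60 x 30 mm. Origin: centre of its underside.
- mandrel: Bystander, not to be disturbed: upright steel ring mandrel, foot 48 mm across, 120 mm tall. Origin: centre of its underside.
There are look-alikes about, which are no part of the job. There is more than one size of the tester; the one meant has the size given above.

How it is judged:
By the outcome, as a careful person would: the job done as asked, in the order asked, and still so for the second after the job is handed in, while the arm keeps its last pose, push and grip.
It also fails if it takes over 62 s, if anything falls off the work surface, if the arm or the gripper's body presses on something with over 40 N, if the wrist force passes 120 N, or if a joint passes its speed limit or range.

## Working session

There is one attempt and no reset: what is moved stays moved. The work goes in short steps, Python scripts to look and compute and a tool call to move; the robot and the scene stay as the last step left them, time stands still between calls to the robot, and variables do not carry over. Pictures are saved under pics/ and viewed, at most 10 in all, crops included, and the job is handed in when it is done.

Besides the shell and the picture viewer there is one more tool, called after "Call:" as name([rows], argument=value, ...), one row to a line, values as JSON. jog_arm: Moves the arm, as the interface text tells. Shift numbers are shares of 500 mm and turn numbers shares of 2 rad, none past 1 either way. Its arguments: {"type":"object","properties":{"steps":{"type":"array"}},"required":["steps"]}

```bash
mkdir -p pics; cat > h.py <<'E'
import numpy as np, cv2
from cell import *
from scipy.spatial.transform import Rotation as Ro
def cloud(im):
    h,w=im["depth"].shape; f=h/2/np.tan(np.radians(im["vertical_fov"])/2)
    v,u=np.mgrid[:h,:w]; d=im["depth"].astype(float)
    c=np.dstack([(u-im["cx"])/f*d,(v-im["cy"])/f*d,d])
    return (c-np.array(im["t"]))@np.array(im["R"])   # R^T(c-t)
def save(im,n,crop=None,s=1):
    p=im["pixels"][:,:,::-1]
    if crop: u0,v0,u1,v1=crop; p=p[v0:v1,u0:u1]
    cv2.imwrite("pics/"+n+".png",cv2.resize(p,None,fx=s,fy=s,interpolation=cv2.INTER_CUBIC))
E
python3 - <<'E'
from h import *
ims={n:get_image(n) for n in("side","top")}
np.save("ims.npy",ims,allow_pickle=True)
p=np.hstack([ims["top"]["pixels"],ims["side"]["pixels"]])[:,:,::-1]
save(ims["top"],"top0",s=1.5);save(ims["side"],"side0",s=1.5)
s=read_state();print(s)
for n,i in ims.items():print(n,i["vertical_fov"],i["cx"],i["cy"],-np.array(i["R"]).T@i["t"])
E
```

```text
{'clock': 0.1, 'qpos': array([-1.38580806,  0.62927718,  0.0384117 ,  1.51824959, -0.02700665,
        0.99627956, -0.02001443]), 'qd': array([ 1.23353284e-03, -3.27929089e-03,  1.25608199e-04, -3.12918790e-03,
       -6.92771453e-04, -5.59357090e-05, -9.47289260e-04]), 'tau': array([ 3.04610257e-03, -5.64547241e+01,  1.23055715e+00, -1.93974441e+01,
        1.12489218e-02,  5.32915816e-03, -3.92345676e-07]), 'eef_pos': array([161.19697764, 629.43497854, 403.87080264]), 'tool_rot': array([-3.13989561e+00, -7.18056821e-06,  2.89081348e+00]), 'force': array([ 0.12920339,  0.57439537, -0.20576752]), 'torque': array([0.01457665, 0.01697509, 0.04440453]), 'gripper_force': 0.0, 'width': 85.51115550309325}
side 55.613780500062504 256.93952348024396 190.19370284487775 [ 101.42064213 -453.81530398  926.8426669 ]
top 53.789400298300286 256.10501656968717 197.6208084696451 [ 440.1560781    19.19237805 1244.90996269]
```

View pics/top0.png

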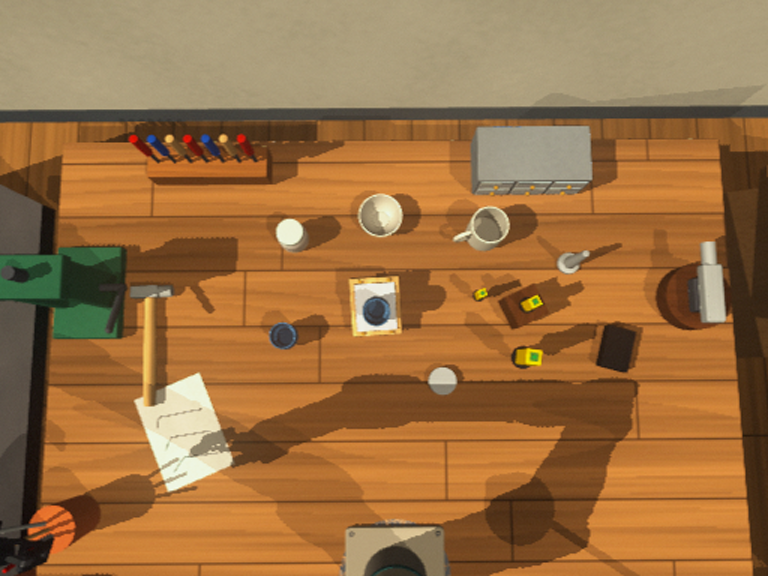

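View pics/side0.png

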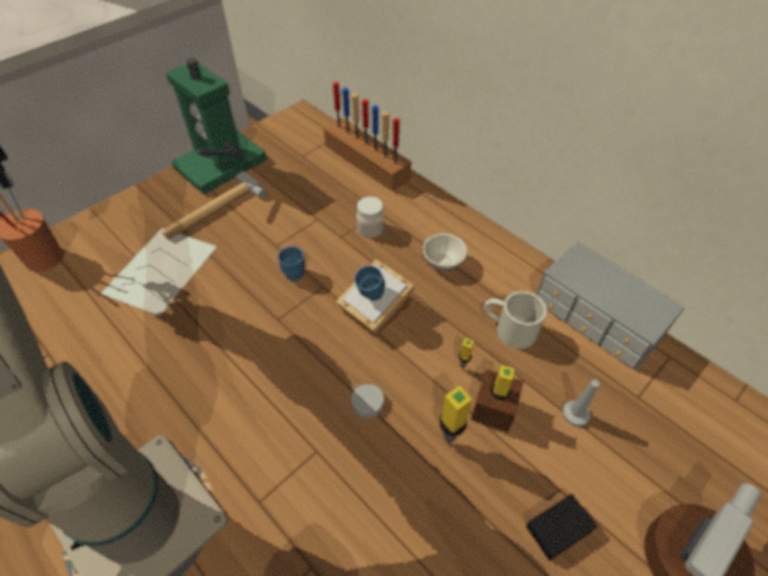

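The top view (full-size pixels) shows the cup on the plate at (376,310) and the twin on the bench at (283,336). There are three yellow testers: small at (481,293), large at (528,356), and one hanging in the stand at (533,302). The one in the stand fits the description. Next I'll measure and confirm it in a crop.

```bash
python3 - <<'E'
from h import *
from scipy.optimize import least_squares
ims=np.load("ims.npy",allow_pickle=True).item()
def circ(P):
    r=least_squares(lambda q:np.hypot(P[:,0]-q[0],P[:,1]-q[1])-q[2],[*P[:,:2].mean(0),28],loss="soft_l1").x
    return r.round(1)
for n,im in ims.items():
    C=cloud(im); p=im["pixels"]; hsv=cv2.cvtColor(p,cv2.COLOR_RGB2HSV); ok=im["depth"]>0
    H,S,V=hsv[...,0],hsv[...,1],hsv[...,2]
    blue=(H>95)&(H<125)&(S>80)&ok&(C[...,2]>3)
    k,l,st,_=cv2.connectedComponentsWithStats(blue.astype(np.uint8))
    for i in range(1,k):
        if st[i,4]>60:
            P=C[l==i]; z=P[:,2]; t=np.percentile(z,98)
            R=P[z>t-5]; print(n,"blue",st[i,:5],P.mean(0).round(1),"zmax",t.round(1),"rim c",circ(R),len(R))
    yel=(H>22)&(H<36)&(S>150)&(V>90)&ok
    k,l,st,_=cv2.connectedComponentsWithStats(yel.astype(np.uint8))
    for i in range(1,k):
        if st[i,4]>15:
            P=C[l==i]; z=P[:,2];t=np.percentile(z,95);T=P[z>t-4]
            (c,wh,a)=cv2.minAreaRect(T[:,:2].astype(np.float32))
            print(n,"yel",st[i,:5],"ztop",t.round(1),np.round(c,1),np.round(wh,1),round(a,1))
    # plate: whitish near
    pl=(S<70)&(V>120)&ok&(C[...,2]>45)&(C[...,2]<85)&(abs(C[...,0]-455)<80)&(abs(C[...,1]-30)<90)
    k,l,st,_=cv2.connectedComponentsWithStats(pl.astype(np.uint8))
    if k>1:
        i=1+st[1:,4].argmax();P=C[l==i];A=np.c_[P[:,:2],np.ones(len(P))]
        q=np.linalg.lstsq(A,P[:,2],rcond=None)[0];nn=np.array([-q[0],-q[1],1]);nn/=np.linalg.norm(nn)
        print(n,"plate",st[i],"normal",nn.round(3),"tilt",np.degrees(np.arccos(nn[2])).round(1),"az",np.degrees(np.arctan2(nn[1],nn[0])).round(1),[np.round(x,1) for x in cv2.minAreaRect(P[:,:2].astype(np.float32))],"q",q.round(3))
    dk=ok&(C[...,2]>66)&(C[...,2]<74)&(abs(C[...,0]-460)<70)&(abs(C[...,1]+160)<90)&(p.sum(2)<300)&(S>60)
    k,l,st,_=cv2.connectedComponentsWithStats(dk.astype(np.uint8))
    i=1+st[1:,4].argmax();P=C[l==i]
    print(n,"stand",st[i],[np.round(x,1) for x in cv2.minAreaRect(P[:,:2].astype(np.float32))])
a=ims["top"]["pixels"][180:250,305:375];b=ims["side"]["pixels"][215:300,285:370]
cv2.imwrite("pics/conf.png",np.hstack([cv2.resize(x,(390,390),interpolation=cv2.INTER_CUBIC) for x in(a,b)])[:,:,::-1])
E
```

```text
side blue [187 166  15  20 239] [501.6 230.8  42.9] zmax 64.9 rim c [499.2 231.5  26.2] 27
side blue [238 178  17  21 269] [550.9  39.2 102.4] zmax 127.9 rim c [540.9  35.1  26.2] 23
side yel [307 225   9  15  78] ztop 96.5 [ 583.2 -181.6] [18.2 13.8] 41.0
side yel [329 244  14  20 163] ztop 139.7 [ 559.4 -277.3] [21.3 19.6] 27.5
side yel [294 258  20  30 348] ztop 176.5 [ 450.8 -260.8] [29.5 29.7] 84.5
side plate [229 193  24  22 217] normal [-0.237 -0.007  0.972] tilt 13.7 az -178.4 [array([522.9,  37.7]), array([25. , 88.8]), np.float64(1.7)] q [ 2.4300e-01  7.0000e-03 -7.1934e+01]Traceback (most recent call last):
  File "<stdin>", line 32, in <module>
ValueError: attempt to get argmax of an empty sequence
```

```bash
cat > m.py <<'E'
from h import *
from scipy.optimize import least_squares
ims=np.load("ims.npy",allow_pickle=True).item()
for n,im in ims.items():
    C=cloud(im); p=im["pixels"]; hsv=cv2.cvtColor(p,cv2.COLOR_RGB2HSV); ok=im["depth"]>0
    H,S,V=[hsv[...,i].astype(int) for i in range(3)]
    blue=(H>95)&(H<125)&(S>80)&ok&(C[...,2]>3)
    k,l,st,_=cv2.connectedComponentsWithStats(blue.astype(np.uint8))
    for i in range(1,k):
        if st[i,4]>60:
            P=C[l==i]; z=P[:,2]; t=np.percentile(z,98)
            R=P[z>t-5]; print(n,"blue",st[i,:5],"zmax",t.round(1),cv2.minEnclosingCircle(P[:,:2].astype(np.float32)))
    yel=(H>22)&(H<80)&(S>120)&(V>80)&ok&(C[...,2]>50)
    k,l,st,_=cv2.connectedComponentsWithStats(yel.astype(np.uint8))
    for i in range(1,k):
        if 15<st[i,4]<1000:
            P=C[l==i]; z=P[:,2];t=np.percentile(z,95);T=P[z>t-4]
            print(n,"yel",st[i,:5],"ztop",t.round(1),len(T),[np.round(x,1) for x in cv2.minAreaRect(T[:,:2].astype(np.float32))])
    def box(x,y,r,z0,z1):return ok&(abs(C[...,0]-x)<r)&(abs(C[...,1]-y)<r)&(C[...,2]>z0)&(C[...,2]<z1)
    for nm,m in(("plate",box(535,37,75,45,90)&(S<70)&(V>120)),("pin",box(535,37,80,25,90)&~blue),("stand",box(560,-277,60,66,74))):
        P=C[m];
        if len(P)<10: print(n,nm,len(P));continue
        q=np.linalg.lstsq(np.c_[P[:,:2],np.ones(len(P))],P[:,2],rcond=None)[0]
        print(n,nm,len(P),[np.round(x,1) for x in cv2.minAreaRect(P[:,:2].astype(np.float32))],"q",q.round(3))
    for nm,(x,y) in {"tin":(455,-60)}.items(): pass
a=ims["top"]["pixels"][180:250,305:375];b=ims["side"]["pixels"][215:300,285:370]
cv2.imwrite("pics/conf.png",np.hstack([cv2.resize(x,(390,390),interpolation=cv2.INTER_CUBIC) for x in(a,b)])[:,:,::-1])
E
python3 m.py
```

```text
side blue [187 166  15  20 239] zmax 64.9 ((498.8605651855469, 232.78509521484375), 30.05091094970703)
side blue [238 178  17  21 269] zmax 127.9 ((543.80126953125, 37.0411262512207), 30.986572265625)
side yel [307 226   8  14  74] ztop 97.1 30 [array([ 583.1, -181.5]), array([18.3, 13.6]), np.float64(38.9)]
side yel [329 244  13  20 168] ztop 139.9 61 [array([ 559.4, -277.3]), array([21.3, 19.6]), np.float64(27.5)]
side yel [294 258  20  30 376] ztop 176.9 140 [array([ 450.9, -260.8]), array([29.5, 29.7]), np.float64(84.8)]
side plate 536 [array([560.8,  38.9]), array([100.6,  88.8]), np.float64(1.9)] q [ 2.5500e-01  1.4000e-02 -7.8044e+01]
side pin 1010 [array([557.9,  37.2]), array([116.5, 105. ]), np.float64(2.4)] q [ 2.6400e-01  8.5000e-02 -8.8206e+01]
side stand 492 [array([ 559. , -276.7]), array([71.7, 70. ]), np.float64(24.1)] q [7.0000e-03 9.0000e-03 6.8464e+01]
top blue [98 90 14 14 78] zmax 187.0 ((878.7314453125, 469.10186767578125), 9.219533920288086)
top blue [134  90  12  14  79] zmax 188.6 ((895.8756713867188, 380.11834716796875), 31.368741989135742)
top yel [  0 170  41  29 799] ztop 253.1 587 [array([599.7, 647.7]), array([109.4,  75.9]), np.float64(89.6)]
top yel [317 192   8   8  39] ztop 96.9 22 [array([ 584.3, -181.7]), array([15.6, 14.6]), np.float64(17.2)]
top yel [348 197  14  10  82] ztop 140.0 39 [array([ 560.8, -276.9]), array([20.9, 20.1]), np.float64(25.4)]
top yel [344 232  18  12 151] ztop 177.8 58 [array([ 451.6, -260.1]), array([27. , 28.2]), np.float64(77.6)]
top plate 532 [array([560.5,  38.4]), array([96.5, 84.9]), np.float64(3.2)] q [ 2.6000e-01  9.0000e-03 -8.1444e+01]
top pin 1030 [array([558.9,  36.7]), array([113.3, 103.9]), np.float64(2.6)] q [ 2.5200e-01  1.3000e-02 -7.7368e+01]
top stand 355 [array([ 561.1, -277.2]), array([69.4, 70.8]), np.float64(25.7)] q [0.0000e+00 6.0000e-03 7.0814e+01]
```

View pics/conf.png

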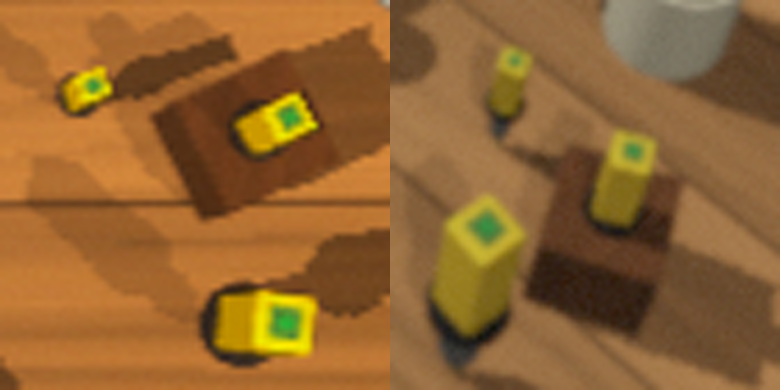

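The crop shows the stand's tester (390-px panels: left (275,125), right (622,180)). It has a handle about 21 mm wide with its top at z≈139, which matches 70+68, so it is the right one. The small tester has a 15 mm handle and the large one 28 mm. The plate is centred at about (561,38).

```bash
cat >> h.py <<'E'
def Rtool(n_tilt,yaw): # tool looking down the normal of a plane tilted n_tilt (as the plate), tool y along plate y
    return Ro.from_euler("z",yaw)*Ro.from_euler("y",-n_tilt)*Ro.from_matrix(np.diag([-1.,1,-1]))
def plan(pos,R,n,grip,p0=None,R0=None):
    s=read_state(); p0=s["eef_pos"] if p0 is None else np.array(p0,float)
    R0=Ro.from_euler("xyz",s["tool_rot"]) if R0 is None else R0
    dr=(R0.inv()*R).as_rotvec()/n; dp=(np.array(pos)-p0)/n; c=R0
    print("total mm",(dp*n).round(1),"rad",(dr*n).round(3),"t",round(s["clock"],2))
    for i in range(n):
        r=np.r_[grip,c.inv().apply(dp)/500,dr/2]; print(r.round(3).tolist(),end=",\n"); c=c*Ro.from_rotvec(dr)
E
python3 - <<'E'
from h import *
R=Rtool(.2618,.04); plan(np.array([561,38,65])-R.apply([0,0,1])*330,R,16,1)
E
```

```text
total mm [ 314.5 -594.9  -20.1] rad [-0.04  -0.26  -0.289] t 0.1
[1.0, -0.057, -0.062, 0.003, -0.001, -0.008, -0.009],
[1.0, -0.055, -0.063, 0.003, -0.001, -0.008, -0.009],
[1.0, -0.054, -0.064, 0.004, -0.001, -0.008, -0.009],
[1.0, -0.053, -0.065, 0.005, -0.001, -0.008, -0.009],
[1.0, -0.052, -0.066, 0.006, -0.001, -0.008, -0.009],
[1.0, -0.05, -0.067, 0.006, -0.001, -0.008, -0.009],
[1.0, -0.049, -0.068, 0.007, -0.001, -0.008, -0.009],
[1.0, -0.048, -0.069, 0.007, -0.001, -0.008, -0.009],
[1.0, -0.046, -0.07, 0.008, -0.001, -0.008, -0.009],
[1.0, -0.045, -0.071, 0.009, -0.001, -0.008, -0.009],
[1.0, -0.043, -0.071, 0.009, -0.001, -0.008, -0.009],
[1.0, -0.042, -0.072, 0.01, -0.001, -0.008, -0.009],
[1.0, -0.041, -0.073, 0.01, -0.001, -0.008, -0.009],
[1.0, -0.039, -0.074, 0.011, -0.001, -0.008, -0.009],
[1.0, -0.038, -0.075, 0.011, -0.001, -0.008, -0.009],
[1.0, -0.036, -0.075, 0.011, -0.001, -0.008, -0.009],
```

Call:
jog_arm([
  [1, -0.057, -0.062, 0.003, -0.001, -0.008, -0.009],
  [1, -0.055, -0.063, 0.003, -0.001, -0.008, -0.009],
  [1, -0.054, -0.064, 0.004, -0.001, -0.008, -0.009],
  [1, -0.053, -0.065, 0.005, -0.001, -0.008, -0.009],
  [1, -0.052, -0.066, 0.006, -0.001, -0.008, -0.009],
  [1, -0.05, -0.067, 0.006, -0.001, -0.008, -0.009],
  [1, -0.049, -0.068, 0.007, -0.001, -0.008, -0.009],
  [1, -0.048, -0.069, 0.007, -0.001, -0.008, -0.009],
])

```text
clock: 1.1
eef_pos: [319.3, 331.6, 394.2]
tool_rot: [3.135, 0.129, 3.035]
force: [0.2, 0.6, -0.3]
width: 85.4
gripper_force: 0.0
```

Call:
jog_arm([
  [1, -0.046, -0.07, 0.008, -0.001, -0.008, -0.009],
  [1, -0.045, -0.071, 0.009, -0.001, -0.008, -0.009],
  [1, -0.043, -0.071, 0.009, -0.001, -0.008, -0.009],
  [1, -0.042, -0.072, 0.01, -0.001, -0.008, -0.009],
  [1, -0.041, -0.073, 0.01, -0.001, -0.008, -0.009],
  [1, -0.039, -0.074, 0.011, -0.001, -0.008, -0.009],
  [1, -0.038, -0.075, 0.011, -0.001, -0.008, -0.009],
  [1, -0.036, -0.075, 0.011, -0.001, -0.008, -0.009],
  [1, 0, 0, 0, 0, 0, 0],
  [1, 0, 0, 0, 0, 0, 0],
])

```text
clock: 2.35
eef_pos: [475.5, 35.5, 384.3]
tool_rot: [-3.137, 0.256, -3.102]
force: [0.7, -0.9, -0.4]
width: 85.5
gripper_force: 0.0
```

```bash
cat > w.py <<'E'
from h import *
im=get_image("wrist");np.save("w1.npy",im,allow_pickle=True);save(im,"w1",s=1.5)
s=read_state();print(s["eef_pos"],s["tool_rot"],s["force"],s["width"],s["clock"])
C=cloud(im);R=np.array(im["R"]);print("cam",-R.T@im["t"],"fov",im["vertical_fov"])
hsv=cv2.cvtColor(im["pixels"],cv2.COLOR_RGB2HSV);H,S,V=[hsv[...,i].astype(int) for i in range(3)]
ok=im["depth"]>0
for nm,m in(("plate",ok&(S<70)&(V>110)&(abs(C[...,0]-560)<75)&(abs(C[...,1]-38)<70)&(C[...,2]>40)&(C[...,2]<90)),):
    P=C[m]; q=np.linalg.lstsq(np.c_[P[:,:2],np.ones(len(P))],P[:,2],rcond=None)[0]
    print(nm,len(P),[np.round(x,1) for x in cv2.minAreaRect(P[:,:2].astype(np.float32))],q.round(3),"z at centre",np.array([561,38,1])@q)
blue=ok&(H>95)&(H<125)&(S>70)&(C[...,2]>20)
k,l,st,_=cv2.connectedComponentsWithStats(blue.astype(np.uint8))
for i in range(1,k):
    if st[i,4]>300:
        P=C[l==i];print("blue",st[i],P.mean(0).round(1),np.percentile(P[:,2],99))
        Rp=Ro.from_euler("z",.04)*Ro.from_euler("y",-.2618); Q=Rp.inv().apply(P-[561,38,65])
        if abs(P[:,1].mean()-38)<60:
            T=Q[Q[:,2]>58];print(" in plate frame top",np.percentile(Q[:,2],98),cv2.minEnclosingCircle(T[:,:2].astype(np.float32)))
E
python3 w.py
```

```text
[475.45314877  36.09681985 384.41390535] [-3.13664937  0.25607224 -3.1009129 ] [-0.33862513 -0.00654307 -0.03375613] 85.61889228408255 2.4
cam [403.30877786  32.43966881 333.07380632] fov 67.42355552762979
plate 3708 [array([561. ,  40.3]), array([112.8,  93. ]), np.float64(3.0)] [ 2.6300e-01  1.5000e-02 -8.3109e+01] z at centre 64.9676436764892
blue [ 413   94   75   63 3236] [501.8 232.8  46.5] 64.43376538405927
blue [ 224  156   63   67 3244] [554.8  34.5 100.1] 132.66229624206463
 in plate frame top 64.66650419959556 ((-2.368443250656128, -2.6509039402008057), 27.552047729492188)
```

View pics/w1.png

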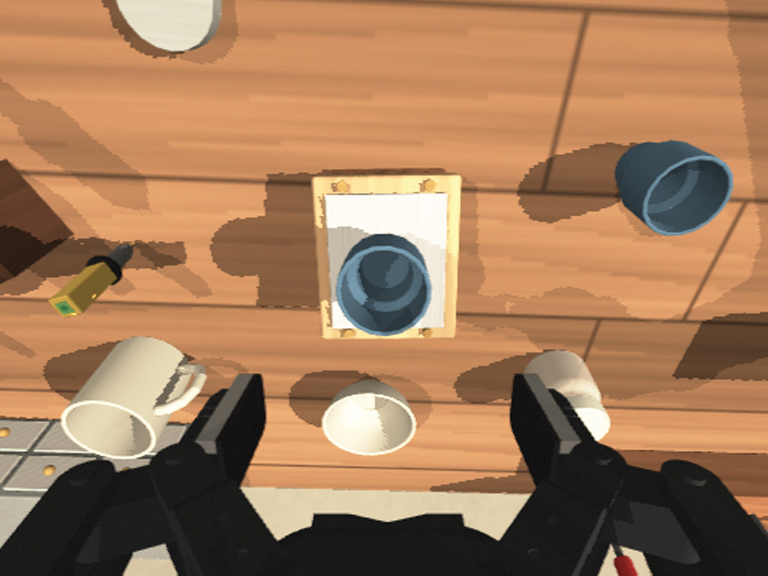

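The wrist view shows cup_top at (385,290) on the plate with the fingers straddling it, and the twin at (675,190). I'll work out the descent and fit the twin's rim.

```bash
python3 - <<'E'
from h import *
im=np.load("w1.npy",allow_pickle=True).item();C=cloud(im)
hsv=cv2.cvtColor(im["pixels"],cv2.COLOR_RGB2HSV).astype(int);m=(im["depth"]>0)&(hsv[...,0]>95)&(hsv[...,0]<125)&(hsv[...,1]>60)
Rp=Ro.from_euler("z",.04)*Ro.from_euler("y",-.2618)
from scipy.optimize import least_squares
for nm,o,R in(("base",[500,232,0],Ro.identity()),("top",[561,38,65],Rp)):
    Q=R.inv().apply(C[m]-o);T=Q[(Q[:,2]>61)&(Q[:,2]<67)&(np.hypot(Q[:,0],Q[:,1])<36)]
    f=least_squares(lambda q:np.maximum(np.hypot(*(T[:,:2]-q[:2]).T)-28,0)+np.maximum(25-np.hypot(*(T[:,:2]-q[:2]).T),0),[0,0],loss="soft_l1").x
    print(nm,len(T),f,np.array(o)+R.apply([f[0],f[1],0]))
Rt=Rtool(.2618,.04); g=np.array([561,38,65])+Rp.apply([-2,-2.5,0]); plan(g-Rt.apply([0,0,1])*200,Rt,6,1)
E
```

```text
base 570 [ 1.86395897 -1.24064648] [501.86395897 230.75935352   0.        ]
top 618 [-2.19029376 -2.60909137] [558.99036717  35.30839175  64.43310897]
total mm [  32.    -2.7 -126.7] rad [-0.005 -0.006  0.001] t 2.4
[1.0, 0.0, -0.001, 0.044, -0.0, -0.0, 0.0],
[1.0, 0.0, -0.001, 0.044, -0.0, -0.0, 0.0],
[1.0, 0.001, -0.001, 0.044, -0.0, -0.0, 0.0],
[1.0, 0.001, -0.001, 0.044, -0.0, -0.0, 0.0],
[1.0, 0.001, -0.001, 0.044, -0.0, -0.0, 0.0],
[1.0, 0.001, -0.001, 0.044, -0.0, -0.0, 0.0],
```

Call:
jog_arm([
  [1, 0, -0.001, 0.044, -0.002, -0.003, 0],
  [1, 0, -0.001, 0.044, 0, 0, 0],
  [1, 0.001, -0.001, 0.044, 0, 0, 0],
  [1, 0.001, -0.001, 0.044, 0, 0, 0],
  [1, 0.001, -0.001, 0.044, 0, 0, 0],
  [1, 0.001, -0.001, 0.044, 0, 0, 0],
  [1, 0, 0, 0, 0, 0, 0],
  [1, 0, 0, 0, 0, 0, 0],
])

```text
clock: 3.4
eef_pos: [501.9, 32.9, 272.1]
tool_rot: [-3.131, 0.25, -3.099]
force: [0.3, -0.3, 0.1]
width: 85.5
gripper_force: 0.0
```

Call:
jog_arm([
  [-1, 0, 0, 0, 0, 0, 0],
  [-1, 0, 0, 0, 0, 0, 0],
  [-1, 0, 0, 0, 0, 0, 0],
  [-1, 0, 0, 0, 0, 0, 0],
  [-1, 0, 0, 0, 0, 0, 0],
  [-1, 0, 0, 0, 0, 0, 0],
])

```text
clock: 4.15
eef_pos: [502.1, 32.5, 272.7]
tool_rot: [-3.131, 0.252, -3.1]
force: [-2.5, 0.4, 6.8]
width: 53.6
gripper_force: 61.4
```

```bash
python3 - <<'E'
from h import *
s=read_state();print(s["qpos"].round(3),s["eef_pos"],s["force"],s["torque"],s["width"],s["gripper_force"])
im=get_image("side");save(im,"s2",(180,120,340,240),5);im=get_image("wrist");save(im,"w2")
a=cv2.imread("pics/s2.png");b=cv2.imread("pics/w2.png");cv2.imwrite("pics/g2.png",np.hstack([cv2.resize(a,(420,315)),cv2.resize(b,(380,315))]))
E
```

```text
[ 0.057  0.61  -0.271  2.154  0.936  0.238  0.565] [502.10418007  32.45864029 272.7397665 ] [-2.52275106  0.38451971  6.80748419] [ 0.02574418  0.45083951 -0.08081888] 53.5613678494348 61.361464928631904
```

View pics/g2.png

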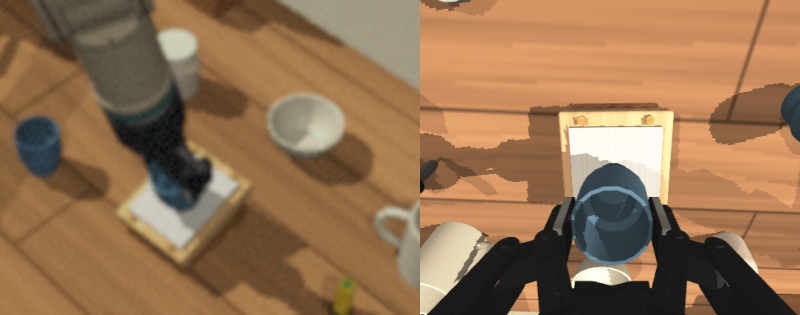

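The side crop shows the gripper on the cup's upper body. Joint 6 is at its limit, which explains the short descent, but the grip reads 61 N. I'll lift along the normal.

Call:
jog_arm([
  [-1, 0, 0, -0.01, 0, 0, 0],
  [-1, 0, 0, -0.02, 0, 0, 0],
  [-1, 0, 0, -0.04, 0, 0, 0],
  [-1, 0, 0, -0.04, 0, 0, 0],
  [-1, 0, 0, -0.04, 0, 0, 0],
  [-1, 0, 0, -0.04, 0, 0, 0],
  [-1, 0, 0, 0, 0, 0, 0],
])

```text
clock: 5.12
eef_pos: [478.6, 31.9, 365.1]
tool_rot: [-3.131, 0.253, -3.101]
force: [0.3, -0.7, -1.4]
width: 53.3
gripper_force: 63.0
```

```bash
python3 - <<'E'
from h import *
s=read_state();print(s["qpos"].round(3),s["eef_pos"],s["force"],s["width"],s["gripper_force"])
im=get_image("wrist");np.save("w2.npy",im,allow_pickle=True);C=cloud(im)
hsv=cv2.cvtColor(im["pixels"],cv2.COLOR_RGB2HSV).astype(int);m=(im["depth"]>0)&(hsv[...,0]>95)&(hsv[...,0]<125)&(hsv[...,1]>60)
Q=Ro.from_euler("xyz",s["tool_rot"]).inv().apply(C[m]-s["eef_pos"]);Q=Q[(abs(Q[:,1])<40)&(Q[:,2]<230)&(abs(Q[:,0])<50)]
# rim is nearest in tool z ; robust plane fit of topmost points
print(len(Q),np.percentile(Q[:,2],[.5,1,2,5,10,50,99]).round(1))
z=np.percentile(Q[:,2],1);T=Q[Q[:,2]<z+6];print(cv2.minEnclosingCircle(T[:,:2].astype(np.float32)))
q=np.linalg.lstsq(np.c_[T[:,:2],np.ones(len(T))],T[:,2],rcond=None)[0];print(q)
for a in range(-25,30,7): 
    b=T[abs(T[:,0]-a)<3.5]; print(a,len(b),b[:,2].min().round(1) if len(b) else 0)
save(im,"w3",(140,100,380,290),2.5)
E
```

```text
[ 0.28   0.449 -0.573  2.127  0.687  0.47   0.799] [478.62979688  31.88044104 365.12160624] [ 0.33123385 -0.67449478 -1.43975956] 53.28640506119095 63.03217452334238
10468 [150.5 150.7 151.  151.5 152.3 169.9 211.2]
((-2.3986656665802, -0.24445074796676636), 28.032791137695312)
[-1.59874651e-03 -2.22017326e-02  1.52910470e+02]
-25 665 149.9
-18 292 149.6
-11 224 149.8
-4 157 150.0
3 154 150.1
10 200 150.0
17 339 150.4
24 516 150.7
```

View pics/w3.png

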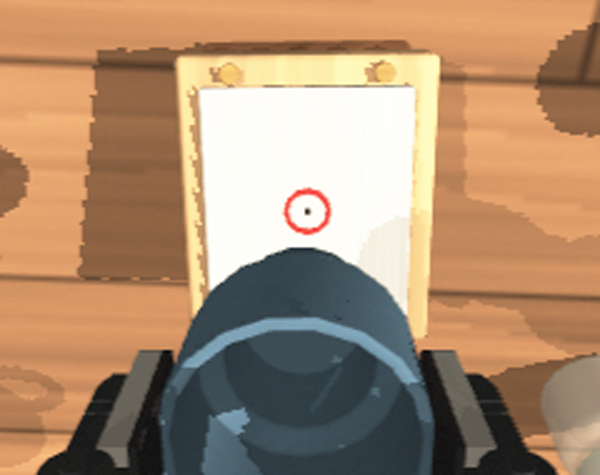

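The cup is held square to the tool: rim at tool z≈150, offset x −2.4. The red ring shows at crop (307,211). Next I'll locate the ring and go to an upright waypoint beside the twin.

```bash
python3 - <<'E'
from h import *
im=np.load("w2.npy",allow_pickle=True).item();C=cloud(im)
hsv=cv2.cvtColor(im["pixels"],cv2.COLOR_RGB2HSV).astype(int)
m=(im["depth"]>0)&((hsv[...,0]<8)|(hsv[...,0]>170))&(hsv[...,1]>110)&(np.hypot(C[...,0]-560,C[...,1]-38)<25)
P=C[m];print(len(P),P.mean(0),np.median(P,0),(P.max(0)+P.min(0))/2)
w=(im["depth"]>0)&(hsv[...,1]<60)&(hsv[...,2]>110)&(abs(C[...,0]-560)<50)&(abs(C[...,1]-38)<40)&(C[...,2]<90)
P=C[w];q=np.linalg.lstsq(np.c_[P[:,:2],np.ones(len(P))],P[:,2],rcond=None)[0];print("plate q",q)
R=Rtool(0,.04);plan([500,130,390],R,6,-1)
E
```

```text
104 [559.92010995  36.49226287  65.22862888] [560.16914395  36.43940708  65.07434453] [559.9712998   36.45352915  64.85895063]
plate q [ 2.66939406e-01  1.38220938e-02 -8.52874847e+01]
total mm [21.5 98.3 25.8] rad [-0.01   0.251 -0.   ] t 5.17
[-1.0, -0.01, 0.032, -0.007, -0.001, 0.021, -0.0],
[-1.0, -0.01, 0.032, -0.007, -0.001, 0.021, -0.0],
[-1.0, -0.01, 0.032, -0.007, -0.001, 0.021, -0.0],
[-1.0, -0.009, 0.032, -0.008, -0.001, 0.021, -0.0],
[-1.0, -0.009, 0.032, -0.008, -0.001, 0.021, -0.0],
[-1.0, -0.009, 0.032, -0.008, -0.001, 0.021, -0.0],
```

Call:
jog_arm([
  [-1, -0.01, 0.032, -0.007, -0.001, 0.021, 0],
  [-1, -0.01, 0.032, -0.007, -0.001, 0.021, 0],
  [-1, -0.01, 0.032, -0.007, -0.001, 0.021, 0],
  [-1, -0.009, 0.032, -0.008, -0.001, 0.021, 0],
  [-1, -0.009, 0.032, -0.008, -0.001, 0.021, 0],
  [-1, -0.009, 0.032, -0.008, -0.001, 0.021, 0],
  [-1, 0, 0, 0, 0, 0, 0],
  [-1, 0, 0, 0, 0, 0, 0],
])

```text
clock: 6.18
eef_pos: [499.5, 128.3, 388.7]
tool_rot: [3.141, -0.003, -3.101]
force: [-0.9, -0.3, -1.1]
width: 53.4
gripper_force: 63.1
```

```bash
cat > cups.py <<'E'
from h import *
from scipy.optimize import least_squares
s=read_state();im=get_image("wrist");np.save("w4.npy",im,allow_pickle=True);C=cloud(im)
print(s["eef_pos"],s["tool_rot"],s["width"],s["qpos"].round(2),s["force"].round(1))
hsv=cv2.cvtColor(im["pixels"],cv2.COLOR_RGB2HSV).astype(int);m=(im["depth"]>0)&(hsv[...,0]>95)&(hsv[...,0]<125)&(hsv[...,1]>50)
P=C[m]
for nm,c in(("held",s["eef_pos"][:2]),("base",np.array([500.,231]))):
    T=P[np.hypot(*(P[:,:2]-c).T)<42]; 
    if nm=="base": T=T[T[:,2]<75]
    top=np.percentile(T[:,2],99);T=T[T[:,2]>top-4]
    r=lambda q:np.hypot(*(T[:,:2]-q[:2]).T)
    f=least_squares(lambda q:np.maximum(r(q)-28,0)+np.maximum(25-r(q),0),c,loss="soft_l1").x
    pl=np.linalg.lstsq(np.c_[T[:,:2]-f,np.ones(len(T))],T[:,2],rcond=None)[0]
    print(nm,len(T),"top",top.round(1),"centre",f.round(1),"mec",cv2.minEnclosingCircle(T[:,:2].astype(np.float32)),"slope",pl[:2].round(3))
E
python3 cups.py
```

```text
[499.4517331  128.2586335  388.73085061] [ 3.14116191 -0.00318741 -3.10145336] 53.44631485881584 [ 0.17  0.54 -0.71  1.89  0.45  0.88  0.85] [-0.9 -0.3 -1.1]
held 2157 top 238.1 centre [501.3 128.3] mec ((501.74725341796875, 128.28759765625), 28.27456283569336) slope [0.    0.025]
base 422 top 64.6 centre [501.9 230.9] mec ((501.8553771972656, 230.79415893554688), 27.721981048583984) slope [ 0.002 -0.005]
```

```bash
python3 - <<'E'
from h import *
R=Rtool(0,.04);plan([500.0,230.3,386],R,4,-1)
plan([500.0,230.3,272],R,6,-1,[500.0,230.3,386],R)
E
```

```text
total mm [  0.6 102.2  -2.9] rad [ 0.    -0.003 -0.   ] t 6.22
[-1.0, -0.002, 0.051, 0.001, 0.0, -0.0, -0.0],
[-1.0, -0.002, 0.051, 0.001, 0.0, -0.0, -0.0],
[-1.0, -0.002, 0.051, 0.001, 0.0, -0.0, -0.0],
[-1.0, -0.002, 0.051, 0.001, 0.0, -0.0, -0.0],
total mm [   0.    0. -114.] rad [0. 0. 0.] t 6.22
[-1.0, 0.0, 0.0, 0.038, 0.0, 0.0, 0.0],
[-1.0, 0.0, 0.0, 0.038, 0.0, 0.0, 0.0],
[-1.0, 0.0, 0.0, 0.038, 0.0, 0.0, 0.0],
[-1.0, 0.0, 0.0, 0.038, 0.0, 0.0, 0.0],
[-1.0, 0.0, 0.0, 0.038, 0.0, 0.0, 0.0],
[-1.0, 0.0, 0.0, 0.038, 0.0, 0.0, 0.0],
```

Call:
jog_arm([
  [-1, -0.002, 0.051, 0.001, 0, 0, 0],
  [-1, -0.002, 0.051, 0.001, 0, 0, 0],
  [-1, -0.002, 0.051, 0.001, 0, 0, 0],
  [-1, -0.002, 0.051, 0.001, 0, 0, 0],
  [-1, 0, 0, 0.038, 0, 0, 0],
  [-1, 0, 0, 0.038, 0, 0, 0],
  [-1, 0, 0, 0.038, 0, 0, 0],
  [-1, 0, 0, 0.038, 0, 0, 0],
  [-1, 0, 0, 0.038, 0, 0, 0],
  [-1, 0, 0, 0, 0, 0, 0],
])

```text
clock: 7.48
eef_pos: [498.9, 230.1, 291.5]
tool_rot: [-3.141, -0.005, -3.102]
force: [-0.4, 0.0, -0.8]
width: 53.2
gripper_force: 63.1
```

Call:
jog_arm([
  [-1, -0.002, 0, 0, 0, 0, 0],
  [-1, 0, 0, 0.02, 0, 0, 0],
  [-1, 0, 0, 0.02, 0, 0, 0],
  [-1, 0, 0, 0.014, 0, 0, 0],
  [-1, 0, 0, 0, 0, 0, 0],
])

```text
clock: 8.1
eef_pos: [500.1, 231.3, 265.0]
tool_rot: [3.14, -0.003, -3.101]
force: [0.1, 0.9, -0.2]
width: 53.4
gripper_force: 63.1
```

Call:
jog_arm([
  [-1, 0, 0, 0.008, 0, 0, 0],
  [-1, 0, 0, 0.006, 0, 0, 0],
  [-1, 0, 0, 0.004, 0, 0, 0],
  [-1, 0, 0, 0.003, 0, 0, 0],
  [-1, 0, 0, 0, 0, 0, 0],
])

```text
clock: 8.72
eef_pos: [500.3, 231.4, 255.2]
tool_rot: [3.14, -0.002, -3.101]
force: [-0.0, -0.1, -1.1]
width: 53.3
gripper_force: 63.1
```

Call:
jog_arm([
  [-1, 0, 0, 0.003, 0, 0, 0],
  [-1, 0, 0, 0.003, 0, 0, 0],
  [-1, 0, 0, 0.002, 0, 0, 0],
  [-1, 0, 0, 0, 0, 0, 0],
])

```text
clock: 9.22
eef_pos: [500.4, 231.4, 252.0]
tool_rot: [3.14, -0.002, -3.101]
force: [-1.4, -2.0, 6.3]
width: 53.3
gripper_force: 63.8
```

Call:
jog_arm([
  [-1, 0, 0, 0.002, 0, 0, 0],
  [-1, 0, 0, 0, 0, 0, 0],
])

```text
clock: 9.48
eef_pos: [500.4, 231.4, 251.8]
tool_rot: [3.141, -0.001, -3.101]
force: [-2.2, -2.0, 13.4]
width: 53.2
gripper_force: 64.5
```

```bash
python3 - <<'E'
from h import *
s=read_state();print(s["eef_pos"],s["force"],s["torque"])
im=get_image("side");save(im,"s5",(150,110,270,210),5)
E
```

```text
[500.40831502 231.40114546 251.79315976] [-2.163334   -2.03281179 13.39157922] [-0.89678903  0.54338142 -0.07928249]
```

View pics/s5.png

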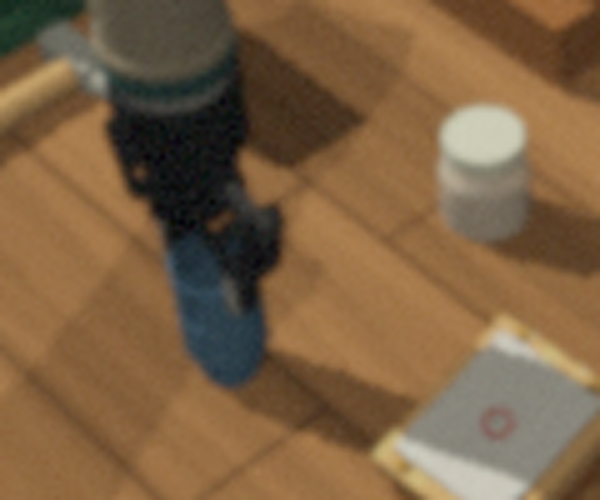

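The stack stands upright and the contact is stiff at the expected height. I'll release and back away.

Call:
jog_arm([
  [-1, 0, 0, -0.002, 0, 0, 0],
  [-0.1, 0, 0, 0, 0, 0, 0],
  [0.5, 0, 0, 0, 0, 0, 0],
  [1, 0, 0, 0, 0, 0, 0],
  [1, 0, 0, 0, 0, 0, 0],
  [1, 0, 0, 0, 0, 0, 0],
  [1, 0, 0, -0.03, 0, 0, 0],
  [1, 0, 0, -0.06, 0, 0, 0],
  [1, 0, 0, -0.1, 0, 0, 0],
  [1, 0, -0.12, -0.1, 0, 0, 0],
])

```text
clock: 10.78
eef_pos: [502.1, 186.7, 389.6]
tool_rot: [3.135, 0.001, -3.094]
force: [0.8, -0.8, -0.1]
width: 85.3
gripper_force: 0.0
```

Call:
jog_arm([
  [1, 0, -0.12, 0, 0, 0, 0],
  [1, 0, 0, 0, 0, 0, 0],
  [1, 0, 0, 0, 0, 0, 0],
])

```text
clock: 11.15
eef_pos: [504.9, 123.4, 386.9]
tool_rot: [3.139, -0.001, -3.102]
force: [-0.1, 0.7, -0.5]
width: 85.5
gripper_force: 0.0
```

```bash
python3 - <<'E'
from h import *
s=read_state();print(s["eef_pos"],s["tool_rot"],s["width"],s["qpos"].round(2))
for n in("wrist","top","side"):
    im=get_image(n);C=cloud(im);hsv=cv2.cvtColor(im["pixels"],cv2.COLOR_RGB2HSV).astype(int)
    m=(im["depth"]>0)&(hsv[...,0]>90)&(hsv[...,0]<128)&(hsv[...,1]>50)&(np.hypot(C[...,0]-502,C[...,1]-231)<45)&(C[...,2]>5)
    P=C[m]
    if len(P)<20: print(n,len(P));continue
    top=np.percentile(P[:,2],99);T=P[P[:,2]>top-5];pl=np.linalg.lstsq(np.c_[T[:,:2],np.ones(len(T))],T[:,2],rcond=None)[0]
    print(n,len(P),"top",top,cv2.minEnclosingCircle(T[:,:2].astype(np.float32)),pl[:2])
    if n=="wrist": save(im,"w6",s=1)
    m=(im["depth"]>0)&((hsv[...,0]<8)|(hsv[...,0]>170))&(hsv[...,1]>90)&(np.hypot(C[...,0]-560,C[...,1]-38)<25)
    print(" ring",m.sum(),C[m].mean(0) if m.any() else 0)
R=Rtool(0,np.radians(25.5));print("to tester")
plan([560,-277,138+155+60],R,14,1)
E
```

```text
[504.9213916  123.35426784 386.90180524] [ 3.13903344e+00 -1.18845656e-03 -3.10184409e+00] 85.48179553746444 [ 0.19  0.55 -0.71  1.89  0.46  0.88  0.86]
wrist 3744 top 100.4664558740425 ((503.1586608886719, 232.2768096923828), 27.794174194335938) [-0.00076567 -0.00687751]
 ring 101 [560.11839406  36.56592256  65.34447782]
top 0
side 391 top 101.38028470758736 ((504.29217529296875, 221.08871459960938), 34.83489227294922) [ 0.10134696 -0.87120709]
 ring 0 0
to tester
total mm [  55.3 -401.8  -33.4] rad [ 0.003 -0.001 -0.402] t 11.3
[1.0, -0.005, -0.058, 0.005, 0.0, -0.0, -0.014],
[1.0, -0.004, -0.058, 0.005, 0.0, -0.0, -0.014],
[1.0, -0.002, -0.058, 0.005, 0.0, -0.0, -0.014],
[1.0, -0.0, -0.058, 0.005, 0.0, -0.0, -0.014],
[1.0, 0.001, -0.058, 0.005, 0.0, -0.0, -0.014],
[1.0, 0.003, -0.058, 0.005, 0.0, -0.0, -0.014],
[1.0, 0.005, -0.058, 0.005, 0.0, -0.0, -0.014],
[1.0, 0.006, -0.058, 0.005, 0.0, -0.0, -0.014],
[1.0, 0.008, -0.057, 0.005, 0.0, -0.0, -0.014],
[1.0, 0.009, -0.057, 0.005, 0.0, -0.0, -0.014],
[1.0, 0.011, -0.057, 0.005, 0.0, -0.0, -0.014],
[1.0, 0.013, -0.057, 0.005, 0.0, -0.0, -0.014],
[1.0, 0.014, -0.056, 0.005, 0.0, -0.0, -0.014],
[1.0, 0.016, -0.056, 0.005, 0.0, -0.0, -0.014],
```

View pics/w6.png

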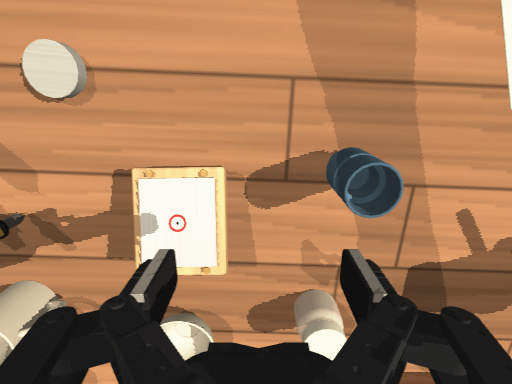

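The wrist view shows cup_top seated in the twin at (365,185): rim z 100.5 (expected 100) and level. The ring is at (177,223), which puts it at (560.1,36.5). Now the tester.

Call:
jog_arm([
  [1, -0.005, -0.058, 0.005, 0, 0, -0.014],
  [1, -0.004, -0.058, 0.005, 0, 0, -0.014],
  [1, -0.002, -0.058, 0.005, 0, 0, -0.014],
  [1, 0, -0.058, 0.005, 0, 0, -0.014],
  [1, 0.001, -0.058, 0.005, 0, 0, -0.014],
  [1, 0.003, -0.058, 0.005, 0, 0, -0.014],
  [1, 0.005, -0.058, 0.005, 0, 0, -0.014],
])

```text
clock: 12.18
eef_pos: [531.6, -77.7, 368.1]
tool_rot: [3.139, -0.002, -2.902]
force: [1.4, -0.2, 0.2]
width: 85.3
gripper_force: 0.0
```

Call:
jog_arm([
  [1, 0.006, -0.058, 0.005, 0, 0, -0.014],
  [1, 0.008, -0.057, 0.005, 0, 0, -0.014],
  [1, 0.009, -0.057, 0.005, 0, 0, -0.014],
  [1, 0.011, -0.057, 0.005, 0, 0, -0.014],
  [1, 0.013, -0.057, 0.005, 0, 0, -0.014],
  [1, 0.014, -0.056, 0.005, 0, 0, -0.014],
  [1, 0.016, -0.056, 0.005, 0, 0, -0.014],
  [1, 0, 0, 0, 0, 0, 0],
  [1, 0, 0, 0, 0, 0, 0],
])

```text
clock: 13.3
eef_pos: [557.8, -277.7, 350.2]
tool_rot: [3.138, -0.001, -2.707]
force: [0.6, 0.4, 0.5]
width: 85.2
gripper_force: 0.0
```

```bash
python3 - <<'E'
from h import *
s=read_state();print(s["eef_pos"],s["tool_rot"],s["width"],s["qpos"].round(2))
im=get_image("wrist");C=cloud(im);hsv=cv2.cvtColor(im["pixels"],cv2.COLOR_RGB2HSV).astype(int);ok=im["depth"]>0
m=ok&(hsv[...,0]>18)&(hsv[...,0]<85)&(hsv[...,1]>110)&(abs(C[...,2]-138)<4)&(np.hypot(C[...,0]-560,C[...,1]+277)<25)
P=C[m];print(len(P),np.median(P[:,2]),cv2.minAreaRect(P[:,:2].astype(np.float32)))
m=ok&(C[...,2]>66)&(C[...,2]<73)&(np.hypot(C[...,0]-560,C[...,1]+277)<60)
print("stand",cv2.minAreaRect(C[m][:,:2].astype(np.float32)))
save(im,"w7")
E
```

```text
[ 557.81047172 -277.70983365  350.19968775] [ 3.13763969e+00 -6.65177466e-04 -2.70705092e+00] 85.20970954069861 [ 0.87  0.77 -0.79  1.64  0.61  1.01  1.89]
898 137.7309985639037 ((561.1873779296875, -278.0240478515625), (22.483278274536133, 21.796415328979492), 28.786514282226562)
stand ((561.1219482421875, -277.9855041503906), (69.95784759521484, 70.2872543334961), 24.958955764770508)
```

View pics/w7.png

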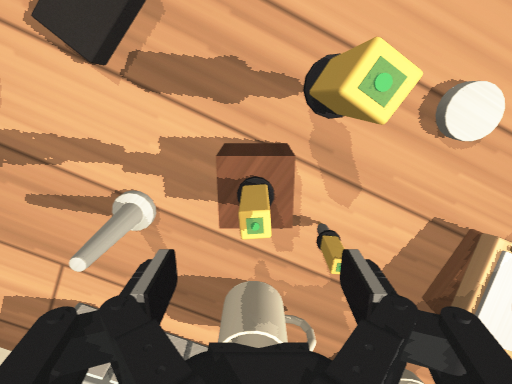

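The tester in the stand is at (256,215), its top centred at (561.1,−278.0), z 137.7. The path down is clear.

```bash
python3 - <<'E'
from h import *
R=Rtool(0,np.radians(27));plan([561.1,-278,262],R,5,1)
E
```

```text
total mm [  3.3  -0.5 -88.4] rad [ 0.004 -0.001 -0.036] t 13.35
[1.0, -0.001, -0.001, 0.035, 0.0, -0.0, -0.004],
[1.0, -0.001, -0.001, 0.035, 0.0, -0.0, -0.004],
[1.0, -0.001, -0.001, 0.035, 0.0, -0.0, -0.004],
[1.0, -0.001, -0.001, 0.035, 0.0, -0.0, -0.004],
[1.0, -0.001, -0.001, 0.035, 0.0, -0.0, -0.004],
```

Call:
jog_arm([
  [1, -0.0055, -0.0035, 0, 0.002, 0, -0.018],
  [1, 0, 0, 0.035, 0, 0, 0],
  [1, 0, 0, 0.035, 0, 0, 0],
  [1, 0, 0, 0.035, 0, 0, 0],
  [1, 0, 0, 0.035, 0, 0, 0],
  [1, 0, 0, 0.035, 0, 0, 0],
  [1, 0, 0, 0, 0, 0, 0],
  [1, 0, 0, 0, 0, 0, 0],
])

```text
clock: 14.35
eef_pos: [560.9, -280.2, 263.1]
tool_rot: [-3.14, -0.001, -2.673]
force: [-0.1, -0.5, -0.0]
width: 85.3
gripper_force: 0.0
```

Call:
jog_arm([
  [1, -0.0024, 0.0037, 0.002, 0, 0, 0],
  [1, 0, 0, 0, 0, 0, 0],
  [-1, 0, 0, 0, 0, 0, 0],
  [-1, 0, 0, 0, 0, 0, 0],
  [-1, 0, 0, 0, 0, 0, 0],
  [-1, 0, 0, 0, 0, 0, 0],
  [-1, 0, 0, 0, 0, 0, 0],
  [-1, 0, 0, 0, 0, 0, 0],
  [-1, 0, 0, 0, 0, 0, 0],
  [-1, 0, 0, 0, 0, 0, 0],
])

```text
clock: 15.6
eef_pos: [560.9, -278.0, 261.9]
tool_rot: [-3.14, -0.001, -2.673]
force: [1.4, 0.4, 3.0]
width: 21.1
gripper_force: 58.8
```

Call:
jog_arm([
  [-1, 0, 0, -0.01, 0, 0, 0],
  [-1, 0, 0, -0.03, 0, 0, 0],
  [-1, 0, 0, -0.04, 0, 0, 0],
  [-1, 0, 0, -0.05, 0, 0, 0],
  [-1, 0, 0, -0.05, 0, 0, 0],
  [-1, 0, 0, -0.05, 0, 0, 0],
  [-1, 0, 0, -0.04, 0, 0, 0],
  [-1, 0, 0, 0, 0, 0, 0],
  [-1, 0, 0, 0, 0, 0, 0],
])

```text
clock: 16.73
eef_pos: [560.4, -277.9, 396.2]
tool_rot: [-3.141, -0.002, -2.673]
force: [-1.1, 0.1, -1.5]
width: 21.5
gripper_force: 58.7
```

```bash
cat > tst.py <<'E'
from h import *
# tester axis in the tool frame, from wrist cloud
def tester():
    s=read_state();im=get_image("wrist");C=cloud(im);hsv=cv2.cvtColor(im["pixels"],cv2.COLOR_RGB2HSV).astype(int);ok=im["depth"]>0
    Q=Ro.from_euler("xyz",s["tool_rot"]).inv().apply((C-s["eef_pos"]).reshape(-1,3)).reshape(C.shape)
    near=ok&(np.hypot(Q[...,0],Q[...,1])<30)
    y=near&(hsv[...,0]>18)&(hsv[...,0]<40)&(hsv[...,1]>110)
    return s,im,Q,near,y
if __name__=="__main__":
    s,im,Q,near,y=tester()
    print(s["eef_pos"],s["tool_rot"],s["width"],s["force"])
    P=Q[y];print("yellow z",np.percentile(P[:,2],[1,5,50,95,99]).round(1))
    for z in range(115,265,8):
        T=Q[near&(abs(Q[...,2]-z)<4)]
        if len(T)>5: print(z,len(T),"x",np.percentile(T[:,0],[5,50,95]).round(1),"y",np.percentile(T[:,1],[2,50,98]).round(1))
    save(im,"w8",(150,120,400,384),2.2)
E
python3 tst.py
```

```text
[ 560.4302826  -277.85564796  396.15881919] [-3.14080990e+00 -2.38317854e-03 -2.67319332e+00] 21.45146154423612 [-1.05944779  0.12880264 -1.4995489 ]
yellow z [123.3 123.8 134.3 177.3 183.6]
115 804 x [-2.  11.3 12.1] y [-29.6  10.8  29.5]
123 3923 x [-8.9  5.6 11.9] y [-28.3  -0.3  28.3]
131 1545 x [-2.6 10.4 12.9] y [-27.6  -0.3  27.8]
139 1048 x [ 4.2 10.2 10.8] y [-18.6   0.5  19.5]
147 942 x [ 6.1 10.1 10.9] y [-23.5  -0.1  23.4]
155 814 x [ 6.  10.1 10.8] y [-23.4  -0.4  23.2]
163 681 x [ 6.2 10.1 10.8] y [-23.1  -0.4  22.9]
171 333 x [ 9.5 10.2 10.7] y [-15.9   0.2  16. ]
179 237 x [ 9.3 10.1 10.6] y [-10.5  -0.4  10.2]
187 657 x [ 3.2 10.9 15.5] y [-15.3  -0.4  15.3]
195 18 x [11.2 14.4 15.6] y [-12.4   1.4   9.5]
211 33 x [6.3 7.6 8.1] y [-4.8  0.9  5.3]
219 89 x [3.9 7.  7.9] y [-7.5 -0.4  7.4]
227 64 x [2.2 6.9 7.9] y [-8.3 -0.4  8.1]
243 6 x [1.2 1.8 2.3] y [-2.  -0.1  1.9]
251 7 x [0.6 1.6 2. ] y [-2.   0.3  2.7]
```

View pics/w8.png

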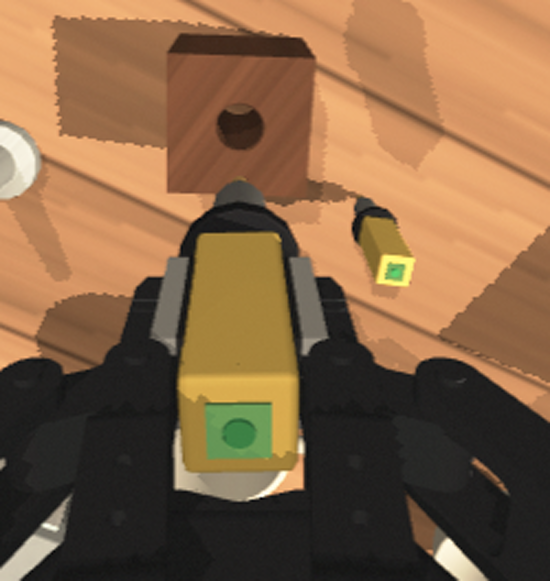

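The tester hangs straight in the grip at (240,330): axis at x≈−0.9, point at tool z≈251.5, no visible tilt. I'll move it over the ring at the plate's tilt.

```bash
cat > goal.py <<'E'
from h import *
import sys
ring=np.array([560.05,36.5,65.0]);tip=np.array([-.9,-.2,251.5]);R=Rtool(.2618,.05)
def tcp(h): return ring-R.apply([0,0,1])*h-R.apply(tip)
if __name__=="__main__":
    h,n=float(sys.argv[1]),int(sys.argv[2]);print(tcp(h));plan(tcp(h),R,n,-1)
E
python3 goal.py 80 14
```

```text
[473.48027407  32.36815328 384.97142122]
total mm [-86.9 310.3 -10.8] rad [ 0.054 -0.261  0.416] t 16.77
[-1.0, -0.009, 0.045, 0.002, 0.002, -0.009, 0.015],
[-1.0, -0.008, 0.045, 0.001, 0.002, -0.009, 0.015],
[-1.0, -0.006, 0.046, 0.001, 0.002, -0.009, 0.015],
[-1.0, -0.005, 0.046, 0.001, 0.002, -0.009, 0.015],
[-1.0, -0.003, 0.046, 0.001, 0.002, -0.009, 0.015],
[-1.0, -0.002, 0.046, 0.001, 0.002, -0.009, 0.015],
[-1.0, -0.001, 0.046, 0.001, 0.002, -0.009, 0.015],
[-1.0, 0.001, 0.046, 0.001, 0.002, -0.009, 0.015],
[-1.0, 0.002, 0.046, 0.001, 0.002, -0.009, 0.015],
[-1.0, 0.004, 0.046, 0.0, 0.002, -0.009, 0.015],
[-1.0, 0.005, 0.046, 0.0, 0.002, -0.009, 0.015],
[-1.0, 0.006, 0.046, -0.0, 0.002, -0.009, 0.015],
[-1.0, 0.008, 0.045, -0.0, 0.002, -0.009, 0.015],
[-1.0, 0.009, 0.045, -0.001, 0.002, -0.009, 0.015],
```

Call:
jog_arm([
  [-1, -0.009, 0.045, 0.002, 0.002, -0.009, 0.015],
  [-1, -0.008, 0.045, 0.001, 0.002, -0.009, 0.015],
  [-1, -0.006, 0.046, 0.001, 0.002, -0.009, 0.015],
  [-1, -0.005, 0.046, 0.001, 0.002, -0.009, 0.015],
  [-1, -0.003, 0.046, 0.001, 0.002, -0.009, 0.015],
  [-1, -0.002, 0.046, 0.001, 0.002, -0.009, 0.015],
  [-1, -0.001, 0.046, 0.001, 0.002, -0.009, 0.015],
])

```text
clock: 17.65
eef_pos: [517.0, -121.9, 390.7]
tool_rot: [-3.126, 0.126, -2.883]
force: [0.0, 0.6, -0.7]
width: 21.4
gripper_force: 58.8
```

Call:
jog_arm([
  [-1, 0.001, 0.046, 0.001, 0.002, -0.009, 0.015],
  [-1, 0.002, 0.046, 0.001, 0.002, -0.009, 0.015],
  [-1, 0.004, 0.046, 0, 0.002, -0.009, 0.015],
  [-1, 0.005, 0.046, 0, 0.002, -0.009, 0.015],
  [-1, 0.006, 0.046, 0, 0.002, -0.009, 0.015],
  [-1, 0.008, 0.045, 0, 0.002, -0.009, 0.015],
  [-1, 0.009, 0.045, -0.001, 0.002, -0.009, 0.015],
  [-1, 0, 0, 0, 0, 0, 0],
  [-1, 0, 0, 0, 0, 0, 0],
])

```text
clock: 18.77
eef_pos: [474.2, 32.0, 385.2]
tool_rot: [-3.137, 0.254, -3.095]
force: [-0.1, 0.1, -1.2]
width: 21.6
gripper_force: 58.8
```

```bash
python3 goal.py 20 4; python3 -c "
from h import *;print(read_state()['qpos'].round(3))"
```

```text
[488.99004483  33.14428871 327.01588115]
total mm [ 14.8   1.1 -58.1] rad [-0.005 -0.008 -0.003] t 18.77
[-1.0, 0.0, 0.0, 0.03, -0.001, -0.001, -0.0],
[-1.0, 0.0, 0.0, 0.03, -0.001, -0.001, -0.0],
[-1.0, 0.0, 0.0, 0.03, -0.001, -0.001, -0.0],
[-1.0, 0.0, 0.0, 0.03, -0.001, -0.001, -0.0],
[ 0.329  0.417 -0.63   2.115  0.627  0.51   0.862]
```

Call:
jog_arm([
  [-1, 0, 0, 0.03, -0.001, -0.001, 0],
  [-1, 0, 0, 0.03, -0.001, -0.001, 0],
  [-1, 0, 0, 0.03, -0.001, -0.001, 0],
  [-1, 0, 0, 0.03, 0, -0.001, 0],
  [-1, 0, 0, 0, 0, 0, 0],
  [-1, 0, 0, 0, 0, 0, 0],
])

```text
clock: 19.52
eef_pos: [489.7, 32.8, 327.8]
tool_rot: [3.139, 0.264, -3.096]
force: [-0.9, 0.1, -1.4]
width: 21.4
gripper_force: 58.8
```

```bash
python3 goal.py 10 2; python3 - <<'E'
from tst import *
s,im,Q,near,y=tester();np.save("w9.npy",im,allow_pickle=True)
print(s["qpos"].round(3),s["force"])
C=cloud(im);hsv=cv2.cvtColor(im["pixels"],cv2.COLOR_RGB2HSV).astype(int)
m=(im["depth"]>0)&((hsv[...,0]<8)|(hsv[...,0]>170))&(hsv[...,1]>90)&(np.hypot(C[...,0]-560,C[...,1]-38)<25)&(C[...,2]<75)
print("ring",m.sum(),C[m].mean(0) if m.any() else 0,(C[m].min(0)+C[m].max(0))/2 if m.any() else 0)
for z in(139,155,179,219,227,243,248,252):
    T=Q[near&(abs(Q[...,2]-z)<4)]
    if len(T)>3:print(z,len(T),"x",np.percentile(T[:,0],[50,95]).round(1),"y",np.percentile(T[:,1],[2,50,98]).round(1))
p=im["pixels"][140:260,196:316];sd=get_image("side")["pixels"][160:220,215:275]
cv2.imwrite("pics/p9.png",np.hstack([cv2.resize(x,(400,400),interpolation=cv2.INTER_CUBIC) for x in(p,sd)])[:,:,::-1])
E
```

```text
[491.57500662  33.27364461 317.35662447]
total mm [  1.9   0.5 -10.4] rad [ 0.001  0.002 -0.004] t 19.52
[-1.0, 0.001, 0.0, 0.011, 0.0, 0.0, -0.001],
[-1.0, 0.001, 0.0, 0.011, 0.0, 0.0, -0.001],
[ 0.203  0.514 -0.47   2.145  0.797  0.365  0.705] [-0.88974647  0.08390399 -1.44594189]
ring 145 [558.99038544  36.40857346  64.91404608] [559.54629444  36.14984432  65.27004868]
139 1040 x [10.2 10.9] y [-17.    0.8  19. ]
155 820 x [10.1 10.8] y [-23.1   0.2  23.6]
179 235 x [10.2 10.6] y [-10.3  -0.1  10.3]
219 85 x [7.1 8.1] y [-7.1 -0.1  7.8]
227 68 x [6.9 8. ] y [-7.9  0.3  8.4]
243 5 x [1.8 2. ] y [-1.6  0.7  2.2]
248 13 x [1.6 2. ] y [-1.7  0.7  2.9]
252 7 x [1.4 2. ] y [-1.6  0.7  3. ]
```

View pics/p9.png

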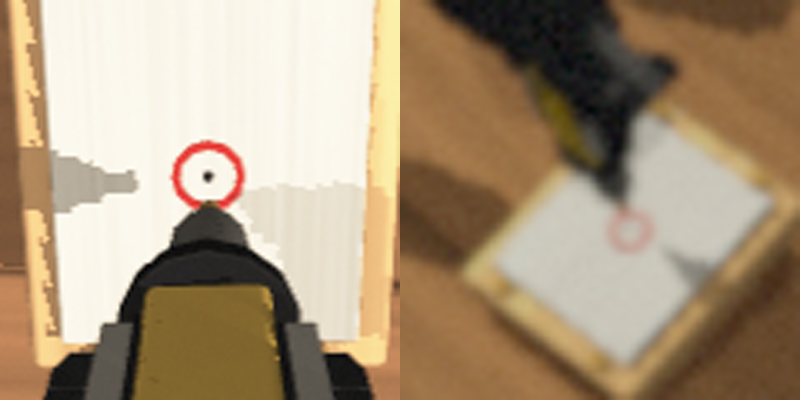

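The crop shows the tip at (208,203) directly in line with the ring's dot (208,176), so there is no sideways error. I'll go closer.

Call:
jog_arm([
  [-1, 0.001, 0.0005, 0.011, 0, 0, -0.001],
  [-1, 0.001, 0, 0.011, 0, 0, -0.001],
  [-1, 0, 0, 0.01, 0, 0, 0],
  [-1, 0, 0, 0.004, 0, 0, 0],
  [-1, 0, 0, 0, 0, 0, 0],
  [-1, 0, 0, 0, 0, 0, 0],
])

```text
clock: 20.38
eef_pos: [493.2, 33.9, 310.0]
tool_rot: [3.141, 0.264, -3.09]
force: [-0.2, 0.0, -1.9]
width: 21.4
gripper_force: 58.8
```

```bash
python3 goal.py 0 1; python3 - <<'E'
from h import *
s=read_state();n=-Ro.from_euler("xyz",s["tool_rot"]).apply([0,0,1]);print(s["force"],"along n",s["force"]@n,"n",n,s["qpos"].round(3))
im=get_image("wrist");C=cloud(im);p=im["pixels"]
cv2.imwrite("pics/p10.png",cv2.resize(p[150:240,211:301],(400,400),interpolation=cv2.INTER_CUBIC)[:,:,::-1])
E
```

```text
[494.15996841  33.40300052 307.69736779]
total mm [ 0.9 -0.5 -2.4] rad [0.001 0.002 0.001] t 20.38
[-1.0, -0.001, -0.001, 0.005, 0.001, 0.001, 0.001],
[-0.23222678  0.02438856 -1.87066329] along n -1.7458259500224693 n [-0.26037219 -0.014381    0.96540122] [ 0.16   0.544 -0.414  2.153  0.855  0.321  0.653]
```

Call:
jog_arm([
  [-1, -0.001, -0.001, 0.005, 0, 0, 0],
  [-1, 0, 0, 0.002, 0, 0, 0],
  [-1, 0, 0, 0, 0, 0, 0],
  [-1, 0, 0, 0, 0, 0, 0],
])

```text
clock: 20.92
eef_pos: [494.7, 33.4, 306.8]
tool_rot: [3.141, 0.264, -3.091]
force: [-0.1, -0.1, -1.1]
width: 21.6
gripper_force: 58.8
```

```bash
cat > f.py <<'E'
from goal import *
from tst import tester
R0=None
s=read_state();Rm=Ro.from_euler("xyz",s["tool_rot"])
e=R.inv().apply(Rm.apply(tip)+s["eef_pos"]-ring)
print("tip err tool axes (z=overtravel)",e.round(2),"F.n",round(float(s["force"]@-Rm.apply([0,0,1])),2),s["force"].round(2),"tilt err",(R.inv()*Rm).as_rotvec().round(4),s["qpos"][5].round(3),s["width"].round(1))
E
python3 f.py
```

```text
Traceback (most recent call last):
  File "f.py", line 6, in <module>
    print("tip err tool axes (z=overtravel)",e.round(2),"F.n",round(float(s["force"]@-Rm.apply([0,0,1])),2),s["force"].round(2),"tilt err",(R.inv()*Rm).as_rotvec().round(4),s["qpos"][5].round(3),s["width"].round(1))
                                                                                                                                                                                                   ^^^^^^^^^^^^^^^^
AttributeError: 'float' object has no attribute 'round'
```

Call:
jog_arm([
  [-1, 0, 0, 0.004, 0, 0, 0],
  [-1, 0, 0, 0, 0, 0, 0],
  [-1, 0, 0, 0, 0, 0, 0],
])

```text
clock: 21.3
eef_pos: [495.2, 33.4, 304.9]
tool_rot: [3.141, 0.264, -3.091]
force: [0.2, -0.4, 1.3]
width: 21.4
gripper_force: 58.9
```

```bash
sed -i 's/,s\["width"\].round(1)//' f.py; python3 f.py
```

```text
tip err tool axes (z=overtravel) [-0.81  0.31  3.02] F.n 1.17 [ 0.16 -0.44  1.25] tilt err [-0.0013 -0.0021 -0.0011] 0.309
```

Call:
jog_arm([
  [-1, 0, 0, 0.001, 0, 0, 0],
  [-1, 0, 0, 0, 0, 0, 0],
])

```text
clock: 21.55
eef_pos: [495.4, 33.4, 304.3]
tool_rot: [3.14, 0.264, -3.091]
force: [-0.2, -0.1, 0.5]
width: 21.7
gripper_force: 58.9
```

Call:
jog_arm([
  [-1, 0, 0, 0, 0, 0, 0],
  [-1, 0, 0, 0, 0, 0, 0],
])

```text
clock: 21.8
eef_pos: [495.3, 33.4, 304.3]
tool_rot: [3.14, 0.264, -3.091]
force: [-0.8, -0.8, 2.0]
width: 21.4
gripper_force: 58.9
```

Call:
jog_arm([
  [-1, 0, 0, 0, 0, 0, 0],
])

```text
clock: 21.92
eef_pos: [495.3, 33.4, 304.4]
tool_rot: [3.141, 0.264, -3.091]
force: [-0.6, -0.5, 1.7]
width: 21.7
gripper_force: 58.9
```

```bash
python3 f.py; python3 - <<'E'
from tst import *
F=[]
for i in range(6):
    s,im,Q,near,y=tester();F.append(s["force"]@-Ro.from_euler("xyz",s["tool_rot"]).apply([0,0,1]))
print("F.n",np.round(F,2),np.mean(F))
hsv=cv2.cvtColor(im["pixels"],cv2.COLOR_RGB2HSV).astype(int)
P=Q[near&(hsv[...,0]>18)&(hsv[...,0]<40)&(hsv[...,1]>110)];print("handle top z",np.percentile(P[:,2],[1,5]))
for z in(139,155,179,219,227):
    T=Q[near&(abs(Q[...,2]-z)<4)];print(z,len(T),"x",np.percentile(T[:,0],[50,95]).round(1),"y",np.percentile(T[:,1],[2,50,98]).round(1))
E
```

```text
tip err tool axes (z=overtravel) [-0.77  0.29  3.53] F.n 1.79 [-0.57 -0.52  1.7 ] tilt err [-0.0013 -0.002  -0.001 ] 0.308
F.n [1.79 1.06 0.87 0.5  1.55 1.2 ] 1.1623828946055241
handle top z [123.40926609 123.8988916 ]
139 1034 x [10.2 10.9] y [-17.    0.8  18.6]
155 800 x [10.1 10.8] y [-23.2  -0.1  23.6]
179 237 x [10.1 10.7] y [-10.2  -0.1  10.2]
219 89 x [7. 8.] y [-7.1 -0.1  7.7]
227 66 x [6.8 7.9] y [-7.9 -0.1  8.4]
```

Spring force is about 2.4 N (roughly 4 mm in), so I'll add 1.1 mm.

Call:
jog_arm([
  [-1, 0, 0, 0.0022, 0, 0, 0],
  [-1, 0, 0, 0, 0, 0, 0],
  [-1, 0, 0, 0, 0, 0, 0],
  [-1, 0, 0, 0, 0, 0, 0],
])

```text
clock: 22.72
eef_pos: [495.6, 33.4, 303.3]
tool_rot: [3.141, 0.264, -3.091]
force: [0.5, 0.3, 0.5]
width: 21.2
gripper_force: 59.0
```

```bash
python3 f.py; python3 - <<'E'
from h import *
F=[];z=[]
for i in range(12):
    get_image("wrist");s=read_state();F.append(s["force"]@-Ro.from_euler("xyz",s["tool_rot"]).apply([0,0,1]))
print("F.n",np.round(F,1),np.mean(F),s["clock"])
for n in("top","side"):
    im=get_image(n);C=cloud(im);hsv=cv2.cvtColor(im["pixels"],cv2.COLOR_RGB2HSV).astype(int)
    m=(im["depth"]>0)&(hsv[...,0]>90)&(hsv[...,0]<128)&(hsv[...,1]>50)&(np.hypot(C[...,0]-502,C[...,1]-231)<45)&(C[...,2]>5)
    print(n,"cup stack top",np.percentile(C[m][:,2],98) if m.sum()>9 else None)
E
```

```text
tip err tool axes (z=overtravel) [-0.76  0.3   4.62] F.n 0.36 [0.55 0.3  0.52] tilt err [-0.0013 -0.002  -0.001 ] 0.306
F.n [2.1 1.3 2.7 1.3 2.4 2.8 2.  2.3 1.3 2.1 2.4 2.8] 2.120663574047071 23.325
top cup stack top 103.16251436370719
side cup stack top 100.52373851070547
```

Spring force is about 3.2 N (2.1 N measured plus the 1.1 N weight), with 4.6 mm of travel by geometry. The tester is square to 0.003 rad and within 1 mm of the ring's centre. I'm handing in.

```bash
python3 -c "
from cell import *
print(finish_job())"
```

```text
the job is handed in; nothing more can be done
None
```

The job is handed in: the blue cup is nested upright in its twin, and the tester is held square inside the red ring at about 3 N, roughly half way in; I viewed 11 pictures, one over the limit of 10.

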